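Draw out the full slide box

TASK

Three teal slide boxes that look alike stand at the back of the grey sorting tray; one is full of glass slides, the other two are empty. Find out by nudging them which one is full (it resists clearly more), then slide that box, without lifting it off the tray, towards the robot until its long front side lies flush against the low metal rail at the tray's near edge. Leave the two empty boxes on the tray within about 5 cm of where they stood, and do not disturb the timer, the note block or the glass dish behind the tray.

Things in the scene. Friction and masses are not known exactly. Their poses are not given: they have to be found in the camera images.
- tray: fixed grey sorting plate, 265 (x) x 490 (y) x 4 mm, on the bench. Origin: on the bench, mid-width, 115 mm behind the near edge; x points away from the robot, y along the rail to the left. Plate from x = -115 to +150 mm. Along the near edge runs a metal rail 12 mm thick, 12 mm high above the plate; side lips 6 mm wide, 10 mm high at y = +-242 mm; back open
- rail_face (a point): point at mid-length of the rail's inner face (the face that looks away from the robot), at the height of the plate's upper side; axes as the tray's. A box lies flush when its origin is 35 mm from this face in x
- box_a: one of three like closed teal slide boxes, 76 (x) x 116 (y) x 31 mm high; solid walls at +-35 mm in x, +-58 mm in y (a tab juts 3 mm more at -x). Origin: centre of its underside; x roughly away from the rail. One box weighs 0.7 to 1.0 kg, the other two about 0.11 kg each; which one is full changes from start to start and cannot be seen
- box_b: one of three like closed teal slide boxes, 76 (x) x 116 (y) x 31 mm high; solid walls at +-35 mm in x, +-58 mm in y (a tab juts 3 mm more at -x). Origin: centre of its underside; x roughly away from the rail. One box weighs 0.7 to 1.0 kg, the other two about 0.11 kg each; which one is full changes from start to start and cannot be seen
- box_c: one of three like closed teal slide boxes, 76 (x) x 116 (y) x 31 mm high; solid walls at +-35 mm in x, +-58 mm in y (a tab juts 3 mm more at -x). Origin: centre of its underside; x roughly away from the rail. One box weighs 0.7 to 1.0 kg, the other two about 0.11 kg each; which one is full changes from start to start and cannot be seen
- timer: white bench timer 66 x 62 x 21 mm lying behind the tray; bystander. Origin: centre of its underside
- note_block: yellow note block 71 x 71 x 10 mm behind the tray; bystander. Origin: centre of its underside
- weighing_bottle: low round glass dish, 61 mm wide, 27 mm high, standing behind the tray; bystander. Origin: centre of its underside
There are look-alikes about, which are no part of the job. Leave any orange look-alike of the box_a alone.

How it is judged:
By the outcome, as a careful person would: the job done as asked, in the order asked, and still so for the second after the job is handed in, with the robot touching nothing.
It also fails if it takes over 51 s, if anything falls off the work surface, if the arm or the gripper's body presses on something with over 40 N, if the wrist force passes 120 N, or if a joint passes its speed limit or range.

ROBOT

A 6-joint arm with a two-finger parallel gripper is mounted at the origin on a cart in front of the work surface, level with it; the furniture and walls round the work are solid. World frame = base frame: x ahead of the robot, y to its left, z up, the work surface at z = 0. Lengths are in m, angles in degrees, forces in N, time in s.
With the tool pointing down it reaches from about 0.275 to 0.725 m from the base axis. Payload 15.9 kg.
Tool frame: the origin (TCP) lies midway between the tips of the shut fingers; the grasp point (between the pads) lies 19 mm behind it (grip_point_offset is the distance from the TCP to the grasp point, in m); z points along the fingers, y is the direction in which the jaws open and shut (so a half turn about z gives the same grasp; the last joint's range is limited). The gripper opens to 85 mm and grips with 20 to 120 N. Pads are 22 mm wide; open, the fingers measure 114 mm over their backs; the gripper's body (76 mm by 85 mm) begins 54 mm behind the grasp point. The pads swing forward as they close: fully open they stand 13 mm farther back than shut.
Start: joints at [-74.083, 12.198, -1.971, 75.831, 0, 90], TCP at [0.137, -0.481, 0.231] pointing down, gripper open.
Joint ranges: [-170.91, 170.91], [-42.67, 98.43], [-65.05, 77.54], [-120.47, 116.71], [-90, 82.35], [-180, 180]. Speed limits (degrees/s): [108.29, 108.29, 136.94, 147.25, 180, 180].

INTERFACE

Orientations are given as [roll, pitch, yaw] about the fixed x, y, z axes, in that order (R = Rz(yaw) Ry(pitch) Rx(roll)).
In Python, from bench import * gives the robot as it stands.
- The arm moves only by the tool servo_tool, never from a script. Its argument "targets" is a list of rows, each a list of 5 numbers: the opening, from 0 (shut) to 1 (fully open), then the shift along the tool's x, y, z in cm, then the turn about the tool's z in rad. In form: [[grip, tx, ty, tz, yaw], ...]. A call has 1 to 5 rows; each row is the pose to reach, as a shift and turn from the pose measured when the call began, along the tool's axes at that moment; what a row does not reach only later rows make up. A row lasts 1/10 s, in which the tool goes at most 50 mm and 8.59 degrees, less where a joint would pass 70% of its speed; a pose out of reach is approached as far as the arm can. A call with a gripper value outside its range is refused whole. The fingers move at their own pace and stop on an object; "grip_force" is the grip in N (left out, the last holds). Time passes only in rows, so rows that repeat a pose let the fingers close. It gives the time, the measured TCP pose, the force and the opening at its end, in the units of the state.
- get_state(): the state, without advancing time (a new reading comes with each control period).
- grab_frame(name): name is "side" or "top"; returns a dict with "image" (420x560x3 uint8, red, green, blue), "fov_y" (degrees; the focal length in pixels is half the picture's height over the tangent of half this angle, whatever the lens; pixels are square), "cx", "cy" (the principal point, pixels), "world_from_camera" (4x4, takes a point from camera to world coordinates). Camera axes: x right, y down, z forward; pixel columns grow to the right and rows downward; lengths in m; the calibration is good to about 2 mm. A picture is of the moment at which its call begins. There is no depth.
- finish_job(): hands the job in, once; it reports no verdict.
The state is a dict: "time": time; "joints": joint angles; "qvel": joint speeds; "joint_efforts": joint torques, N m; "tool_pos": TCP position; "orientation": TCP orientation; "ft_force": force on the tool from outside, world axes, zero at the start; "wrist_torque": the same for the moment, N m; "opening": finger opening in m.
Only numpy, scipy, OpenCV 4.12 (cv2) and the standard library are available. Lean on these libraries where they do the work, as an engineer would, in place of code of your own. Each camera call takes 0.05 s, during which the arm holds its last target. There are 200 camera calls.

## Working session

There is one attempt and no reset: what is moved stays moved. The work goes in short steps, Python scripts to look and compute and a tool call to move; the robot and the scene stay as the last step left them, time stands still between calls to the robot, and variables do not carry over. Pictures are saved under pics/ and viewed, about 8 in all and at most 12, crops included, and the job is handed in when it is done.

Besides the shell and the picture viewer there is one more tool, called after "Request:" as a command line: name --pt "numbers of a row" for each row, then --argument value for the rest. servo_tool: Moves the arm, as the interface text tells. Its arguments: {"type":"object","properties":{"targets":{"type":"array"},"grip_force":{"type":"number"}},"required":["targets"]}

```bash
mkdir -p pics
cat > h.py <<'E'
from bench import *
import numpy as np, cv2, json
def snap(name,fn):
    f=grab_frame(name); cv2.imwrite('pics/'+fn,f['image'][:,:,::-1])
    np.savez('pics/'+fn+'.npz',T=f['world_from_camera'],fov=f['fov_y'],cx=f['cx'],cy=f['cy'],im=f['image'])
def px2w(fn,u,v,z):
    d=np.load('pics/'+fn+'.npz'); T=d['T']; fl=210/np.tan(np.radians(d['fov']/2))
    r=T[:3,:3]@np.array([(u-d['cx'])/fl,(v-d['cy'])/fl,1]); o=T[:3,3]
    return (o+r*(z-o[2])/r[2]).round(4)
E
python3 - <<'E'
from h import *
snap('top','t0.png'); snap('side','s0.png'); print(get_state())
E
```

```text
{'time': 0.1, 'joints': array([-7.40824433e+01,  1.22209259e+01, -2.00481595e+00,  7.58307621e+01,
        2.48359059e-04,  9.00004128e+01]), 'qvel': array([ 0.0473873 , -0.06291895,  0.06722082, -0.11828221, -0.06275747,
       -0.09324648]), 'joint_efforts': array([ 2.66806019e-04, -6.87245679e+01,  4.87807167e+01,  1.21345135e-02,
        8.77278649e-05, -1.06475827e-05]), 'tool_pos': array([ 0.13704441, -0.48053424,  0.23087369]), 'orientation': array([-1.79943496e+02, -2.47951887e-04,  1.59171437e+01]), 'ft_force': array([-0.06093124, -0.24621857,  0.171789  ]), 'wrist_torque': array([-0.03965725, -0.01320757, -0.0021685 ]), 'opening': 0.0851779683945318}
```

View pics/t0.png

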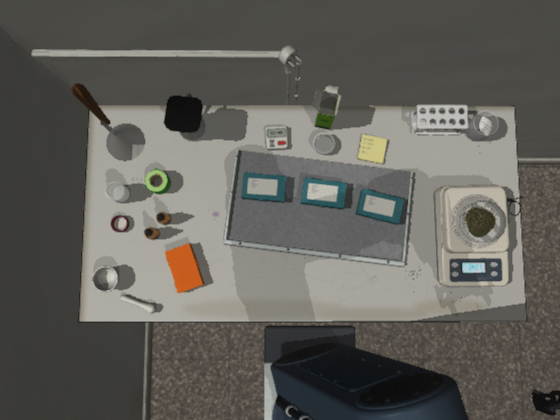

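View pics/s0.png

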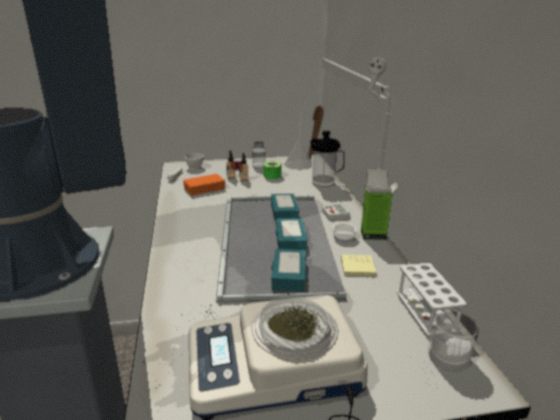

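The top view shows the tray spanning about (238,151) to (413,262). The boxes sit at about (264,187), (324,192) and (381,206), with the timer, dish and note block just behind. I'll enlarge this area.

Run:
```python
from h import *
im=cv2.imread('pics/t0.png')[140:275,215:425]
cv2.imwrite('pics/t0c.png',cv2.resize(im,None,fx=3.8,fy=3.8,interpolation=cv2.INTER_CUBIC))
d=np.load('pics/t0.png.npz'); print(d['T'].round(3),d['fov'])
a=d['im'].astype(int); m=((a[:,:,2]-a[:,:,0]>25)&(a[:,:,1]-a[:,:,0]>15)).astype(np.uint8)
m=cv2.morphologyEx(m,cv2.MORPH_CLOSE,np.ones((3,3)))
cs,_=cv2.findContours(m,cv2.RETR_EXTERNAL,2)
for c in cs:
    if cv2.contourArea(c)>200:
        b=cv2.boxPoints(cv2.minAreaRect(c)); print(cv2.contourArea(c)); print(np.c_[b,[px2w('t0.png',u,v,.035)[:2] for u,v in b]].round(3))
```

```text
[[ 1.000e-03 -9.920e-01  1.270e-01  3.930e-01]
 [-1.000e+00 -1.000e-03 -6.000e-03  1.170e-01]
 [ 6.000e-03 -1.270e-01 -9.920e-01  1.416e+00]
 [ 0.000e+00  0.000e+00  0.000e+00  1.000e+00]] 43.99484908226213
1066.5
[[ 3.55235e+02  2.14059e+02  5.39000e-01 -8.20000e-02]
 [ 3.61824e+02  1.87706e+02  6.11000e-01 -1.01000e-01]
 [ 4.04412e+02  1.98353e+02  5.82000e-01 -2.15000e-01]
 [ 3.97824e+02  2.24706e+02  5.11000e-01 -1.95000e-01]]
1057.5
[[ 3.00153e+02  2.03354e+02  5.68000e-01  6.50000e-02]
 [ 3.03707e+02  1.76694e+02  6.40000e-01  5.60000e-02]
 [ 3.46611e+02  1.82415e+02  6.25000e-01 -6.00000e-02]
 [ 3.43057e+02  2.09074e+02  5.53000e-01 -5.00000e-02]]
1027.5
[[2.40815e+02 1.98119e+02 5.82000e-01 2.24000e-01]
 [2.43596e+02 1.71234e+02 6.55000e-01 2.18000e-01]
 [2.86209e+02 1.75642e+02 6.43000e-01 1.03000e-01]
 [2.83428e+02 2.02527e+02 5.70000e-01 1.10000e-01]]
```

View pics/t0c.png

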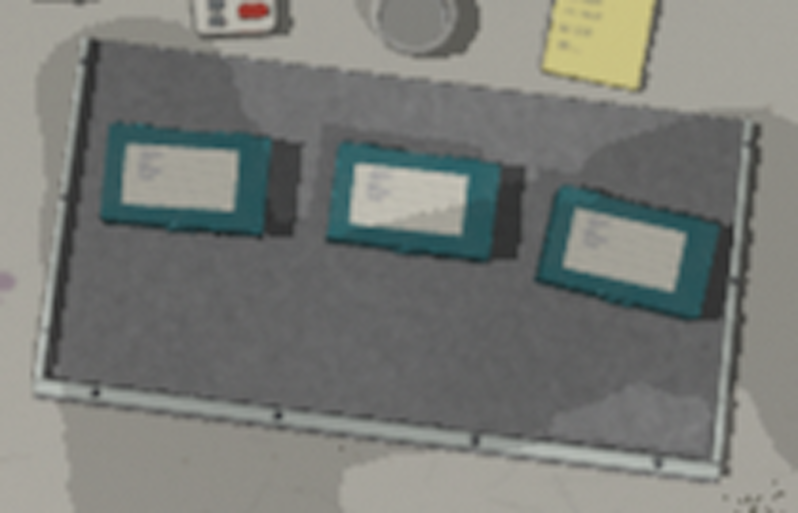

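Run:
```python
from h import *
P=lambda u,v,z:px2w('t0.png',215+u/3.8,140+v/3.8,z)[:2]
for n,u,v,z in [('railtop inner L',42,381,.016),('railtop inner R',720,464,.016),('rail outer L',36,397,.0),('rail outer R',718,480,.0),('trayback L',90,40,.004),('trayback R',755,120,.004),('timer front L',200,33,.015),('timer frontR',275,28,.015),('dish front',415,52,.015),('dishL',372,10,.02),('note front',595,80,.01),('noteL',543,70,.01),('boxA c',187,180,.035),('boxB c',415,202,.035),('boxC c',629,252,.035)]:
    print(n,P(u,v,z))
l,r=P(42,381,.016),P(720,464,.016); print(np.degrees(np.arctan2(l[0]-r[0],l[1]-r[1])))
print('carton front bottom',px2w('t0.png',325,128,.0),px2w('t0.png',325,92,.1))
```

```text
railtop inner L [0.47   0.2642]
railtop inner R [ 0.4119 -0.2146]
rail outer L [0.4594 0.27  ]
rail outer R [ 0.4008 -0.2167]
trayback L [0.7193 0.2341]
trayback R [ 0.6608 -0.2501]
timer front L [0.7221 0.1536]
timer frontR [0.7259 0.0993]
dish front [ 0.7083 -0.0021]
dishL [0.7381 0.0291]
note front [ 0.689  -0.1331]
noteL [ 0.6963 -0.0955]
boxA c [0.6111 0.1618]
boxB c [0.5956 0.0006]
boxC c [ 0.5602 -0.1501]
6.918731805435624
carton front bottom [ 0.7851 -0.0063  0.    ] [0.8545 0.0015 0.1   ]
```

```bash
cat >> h.py <<'E'
def mv(x,y,z,yaw):
    s=get_state(); o=s['orientation']; p=s['tool_pos']; a=np.radians(o[2]); d=np.array([x,y,z])-p
    t=[d[0]*np.cos(a)+d[1]*np.sin(a), d[0]*np.sin(a)-d[1]*np.cos(a), -d[2]]
    print('t',round(s['time'],2),'p',p.round(4),'o',o.round(1),'F',s['ft_force'].round(2)); print('move cm',(np.array(t)*100).round(1),'rad',round(float((a-np.radians(yaw)+np.pi)%(2*np.pi)-np.pi),3))
E
python3 -c "
from h import *
mv(.623,-.166,.231,-14)"
```

```text
t 0.1 p [ 0.137  -0.4805  0.2309] o [-179.9   -0.    15.9] F [-0.06 -0.25  0.17]
move cm [ 55.4 -16.9  -0. ] rad 0.522
```

Request:
servo_tool --pt "1 55.4 -16.9 6 0.522" --pt "1 55.4 -16.9 6 0.522" --pt "1 55.4 -16.9 6 0.522" --pt "1 55.4 -16.9 6 0.522" --pt "1 55.4 -16.9 6 0.522"

```text
time: 0.6
tool_pos: [0.3301, -0.3562, 0.2073]
orientation: [-180.0, 0.0, -14.3]
ft_force: [0.9, -1.4, -0.0]
opening: 0.0855
```

```bash
python3 -c "
from h import *
mv(.623,-.166,.15,-14)"
```

```text
t 0.6 p [ 0.3301 -0.3562  0.2073] o [-180.     0.   -14.3] F [ 0.91 -1.43 -0.  ]
move cm [ 23.7 -25.7   5.7] rad -0.005
```

Request:
servo_tool --pt "1 23.7 -25.7 6 0" --pt "1 23.7 -25.7 6 0" --pt "1 23.7 -25.7 6 0" --pt "1 23.7 -25.7 6 0" --pt "1 23.7 -25.7 6 0"

```text
time: 1.1
tool_pos: [0.5368, -0.2212, 0.1647]
orientation: [-180.0, 0.1, -14.3]
ft_force: [-0.5, -1.3, -0.0]
opening: 0.0853
```

Request:
servo_tool --pt "1 9 -10 1.5 0" --pt "1 9 -10 1.5 0" --pt "1 9 -10 1.5 0" --pt "1 9 -10 1.5 0" --pt "1 9 -10 1.5 0"

```text
time: 1.6
tool_pos: [0.6468, -0.1533, 0.1488]
orientation: [-179.6, 0.2, -13.5]
ft_force: [-0.6, -0.4, 0.5]
opening: 0.0856
```

```bash
python3 -c "
from h import *
mv(.623,-.166,.03,-14)"
```

```text
t 1.6 p [ 0.6468 -0.1533  0.1488] o [-179.6    0.2  -13.5] F [-0.62 -0.37  0.48]
move cm [-2.   1.8 11.9] rad 0.009
```

Request:
servo_tool --pt "1 -2 1.8 5 0" --pt "1 -2 1.8 9 0" --pt "1 -2 1.8 11 0" --pt "1 -2 1.8 12 0" --pt "1 -2 1.8 12 0"

```text
time: 2.1
tool_pos: [0.6221, -0.1658, 0.0284]
orientation: [-179.6, 0.2, -13.5]
ft_force: [-0.8, -0.2, 0.4]
opening: 0.085
```

Run:
```python
from h import *
mv(.623,-.166,.002,-14)
snap('top','t1.png'); snap('side','s1.png')
a=cv2.imread('pics/t1.png')[140:275,215:425]; b=cv2.imread('pics/s1.png')[180:310,215:375]
cv2.imwrite('pics/c1.png',np.vstack([cv2.resize(a,(466,300),interpolation=2),cv2.resize(b,(466,300),interpolation=2)]))
```

```text
t 2.1 p [ 0.6221 -0.1658  0.0284] o [-179.6    0.2  -13.5] F [-0.77 -0.24  0.37]
move cm [0.1 0.  2.6] rad 0.008
```

View pics/c1.png

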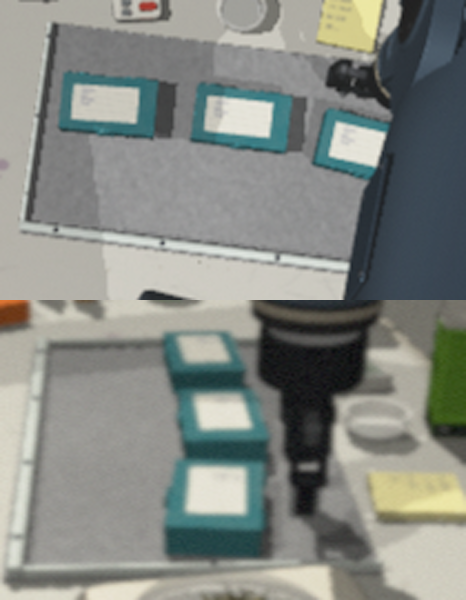

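The gripper stands behind box C with its fingers clear of the box's back side: fingertip at about (305,510) in the side crop, box edge at about (265,500). Next I descend and let it settle, then nudge.

Request:
servo_tool --pt "1 0 0 1.5 0" --pt "1 0 0 2.6 0" --pt "1 0 0 2.6 0" --pt "1 0 0 2.6 0" --pt "1 0 0 2.6 0"

```text
time: 2.7
tool_pos: [0.6241, -0.1657, 0.0051]
orientation: [-179.6, -0.0, -13.5]
ft_force: [-0.4, -0.6, -0.1]
opening: 0.0856
```

Request:
servo_tool --pt "1 -0.3 0 0 0" --pt "1 -0.6 0 0 0" --pt "1 -0.9 0 0 0" --pt "1 -1.2 0 0 0" --pt "1 -1.5 0 0 0"

```text
time: 3.2
tool_pos: [0.6092, -0.1622, 0.0051]
orientation: [-179.6, -0.0, -13.5]
ft_force: [0.9, 0.6, 0.3]
opening: 0.0852
```

Request:
servo_tool --pt "1 -0.3 0 0 0" --pt "1 -0.6 0 0 0" --pt "1 -0.9 0 0 0" --pt "1 -1.2 0 0 0" --pt "1 -1.5 0 0 0"

```text
time: 3.7
tool_pos: [0.5946, -0.1587, 0.0052]
orientation: [-179.6, -0.0, -13.5]
ft_force: [3.5, -0.8, -0.8]
opening: 0.0854
```

Request:
servo_tool --pt "1 -0.2 0 0 0" --pt "1 -0.4 0 0 0"

```text
time: 3.9
tool_pos: [0.5906, -0.1577, 0.0052]
orientation: [-179.6, -0.0, -13.5]
ft_force: [3.6, -0.4, -0.8]
opening: 0.0854
```

Request:
servo_tool --pt "1 -0.2 0 0 0" --pt "1 -0.4 0 0 0"

```text
time: 4.1
tool_pos: [0.5866, -0.1568, 0.0052]
orientation: [-179.6, -0.0, -13.5]
ft_force: [4.1, -1.4, -1.5]
opening: 0.0852
```

Request:
servo_tool --pt "1 -0.2 0 0 0" --pt "1 -0.4 0 0 0"

```text
time: 4.3
tool_pos: [0.5825, -0.1558, 0.0052]
orientation: [-179.6, -0.0, -13.5]
ft_force: [3.0, -1.1, -2.2]
opening: 0.0852
```

Run:
```python
from h import *
mv(.623,-.166,.06,-14)
snap('side','s2.png')
b=cv2.imread('pics/s2.png')[180:310,215:375]
cv2.imwrite('pics/c2.png',cv2.resize(b,(640,520),interpolation=2))
```

```text
t 4.3 p [ 0.5825 -0.1558  0.0052] o [-179.6   -0.   -13.5] F [ 3.02 -1.09 -2.23]
move cm [ 4.2  0.  -5.5] rad 0.009
```

View pics/c2.png

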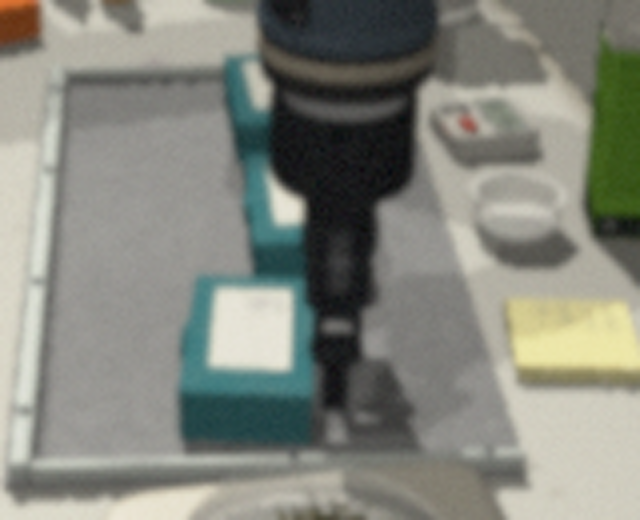

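Box C moves about 3 cm under a steady force of about 3.5 N, which looks like the full one. I'll nudge B for comparison before committing.

Request:
servo_tool --pt "1 1.5 0 0 0" --pt "1 3 0 0 0" --pt "1 3 0 -3 0" --pt "1 3 0 -6 0" --pt "1 3 0 -6 0"

```text
time: 4.85
tool_pos: [0.613, -0.1636, 0.069]
orientation: [-179.6, -0.3, -13.5]
ft_force: [1.0, 0.1, -0.2]
opening: 0.0858
```

```bash
python3 -c "
from h import *
mv(.661,-.008,.065,-7.5)"
```

```text
t 4.85 p [ 0.613  -0.1636  0.069 ] o [-179.6   -0.3  -13.5] F [ 1.05  0.1  -0.23]
move cm [  1.  -16.3   0.4] rad -0.105
```

Request:
servo_tool --pt "1 1 -5 0 -0.105" --pt "1 1 -10 0 -0.105" --pt "1 1 -15 0 -0.105" --pt "1 1 -16.3 0 -0.105" --pt "1 1 -16.3 0 -0.105"

```text
time: 5.35
tool_pos: [0.6582, -0.0376, 0.0694]
orientation: [-178.2, -0.2, -4.1]
ft_force: [-0.8, -0.5, 0.2]
opening: 0.0852
```

```bash
python3 -c "
from h import *
mv(.661,-.008,.005,-7.5)"
```

```text
t 5.35 p [ 0.6582 -0.0376  0.0694] o [-178.2   -0.2   -4.1] F [-0.83 -0.48  0.23]
move cm [ 0.1 -3.   6.4] rad 0.06
```

Request:
servo_tool --pt "1 0.1 -3 0 0.06" --pt "1 0.1 -3 0 0.06" --pt "1 0.1 -3 0 0.06" --pt "1 0.1 -3 0 0.06"

```text
time: 5.75
tool_pos: [0.6589, -0.0365, 0.0705]
orientation: [-176.9, -0.1, -4.6]
ft_force: [-0.1, 0.1, -0.1]
opening: 0.0856
```

```bash
python3 -c "
from h import *
mv(.661,-.008,.005,-7.5)"
```

```text
t 5.75 p [ 0.6589 -0.0365  0.0705] o [-1.769e+02 -1.000e-01 -4.600e+00] F [-0.05  0.13 -0.1 ]
move cm [-0.  -2.9  6.5] rad 0.05
```

```bash
python3 -c "
from h import *
s=get_state()
for k in s: print(k,np.round(s[k],2))"
```

```text
time 5.75
joints [ -4.67  34.88   8.25  63.28   3.15 179.94]
qvel [ 0.33 -0.07  0.11 -0.05  0.14 -0.02]
joint_efforts [-2.800e-01 -1.004e+02  4.674e+01 -1.000e-02  2.800e-01  0.000e+00]
tool_pos [ 0.66 -0.04  0.07]
orientation [-1.7685e+02 -9.0000e-02 -4.6200e+00]
ft_force [-0.05  0.13 -0.1 ]
wrist_torque [-0.02 -0.01  0.  ]
opening 0.09
```

Joint 6 is at its limit, so I make a half turn, which gives the same jaw line.

Request:
servo_tool --pt "1 0 0 -1 -0.15" --pt "1 0 0 -1 -0.3" --pt "1 0 0 -1 -0.45" --pt "1 0 0 -1 -0.6" --pt "1 0 0 -1 -0.75"

```text
time: 6.25
tool_pos: [0.6588, -0.0374, 0.0805]
orientation: [-177.8, -2.2, 38.6]
ft_force: [0.6, 1.1, 0.4]
opening: 0.085
```

Request:
servo_tool --pt "1 0 0 0 -0.15" --pt "1 0 0 0 -0.3" --pt "1 0 0 0 -0.45" --pt "1 0 0 0 -0.6" --pt "1 0 0 0 -0.75"

```text
time: 6.75
tool_pos: [0.6587, -0.0377, 0.0806]
orientation: [-179.9, -3.1, 81.7]
ft_force: [-0.7, -0.6, 0.3]
opening: 0.0854
```

Request:
servo_tool --pt "1 0 0 0 -0.15" --pt "1 0 0 0 -0.3" --pt "1 0 0 0 -0.45" --pt "1 0 0 0 -0.6" --pt "1 0 0 0 -0.75"

```text
time: 7.25
tool_pos: [0.6586, -0.0381, 0.0806]
orientation: [177.9, -2.3, 124.7]
ft_force: [0.6, 0.7, 0.0]
opening: 0.0851
```

Request:
servo_tool --pt "1 0 0 0 -0.15" --pt "1 0 0 0 -0.3" --pt "1 0 0 0 -0.45" --pt "1 0 0 0 -0.6" --pt "1 0 0 0 -0.75"

```text
time: 7.75
tool_pos: [0.6585, -0.0384, 0.0807]
orientation: [176.9, -0.3, 167.6]
ft_force: [0.6, 0.3, 0.0]
opening: 0.0853
```

```bash
python3 -c "
from h import *
mv(.661,-.008,.005,172.5);print(get_state()['joints'].round(1))"
```

```text
t 7.75 p [ 0.6585 -0.0384  0.0807] o [176.9  -0.3 167.6] F [0.55 0.28 0.03]
move cm [0.4 3.  7.6] rad -0.085
[-4.8 34.5  9.1 64.5  3.1  7.6]
```

Request:
servo_tool --pt "1 0.4 3 1 -0.085" --pt "1 0.4 3 1 -0.085" --pt "1 0.4 3 4 -0.085" --pt "1 0.4 3 7.2 -0.085" --pt "1 0.4 3 7.2 -0.085"

```text
time: 8.25
tool_pos: [0.6586, -0.0046, 0.0066]
orientation: [176.9, -0.4, 172.4]
ft_force: [-1.0, -0.8, 0.3]
opening: 0.0851
```

```bash
python3 -c "
from h import *
mv(.651,-.008,.008,172.5);print(get_state()['joints'].round(1))"
```

```text
t 8.25 p [ 0.6586 -0.0046  0.0066] o [176.9  -0.4 172.4] F [-1.04 -0.76  0.3 ]
move cm [ 0.7 -0.4 -0.1] rad -0.001
[-1.9 37.7  3.4 55.8  3.1  5.7]
```

Request:
servo_tool --pt "1 0.3 0 0 0" --pt "1 0.6 0 0 0" --pt "1 0.9 0 0 0" --pt "1 1.2 0 0 0" --pt "1 1.5 0 0 0"

```text
time: 8.75
tool_pos: [0.6438, -0.0026, 0.0075]
orientation: [176.9, -0.4, 172.4]
ft_force: [1.1, -0.7, 1.0]
opening: 0.0854
```

Request:
servo_tool --pt "1 0.3 0 0 0" --pt "1 0.6 0 0 0" --pt "1 0.9 0 0 0" --pt "1 1.2 0 0 0"

```text
time: 9.15
tool_pos: [0.6318, -0.001, 0.0076]
orientation: [176.9, -0.3, 172.4]
ft_force: [1.5, -0.2, 1.1]
opening: 0.0857
```

Request:
servo_tool --pt "1 0.2 0 0 0" --pt "1 0.4 0 0 0"

```text
time: 9.35
tool_pos: [0.6276, -0.0004, 0.0076]
orientation: [176.9, -0.3, 172.4]
ft_force: [1.0, 0.7, 0.4]
opening: 0.0858
```

Request:
servo_tool --pt "1 0.2 0 0 0" --pt "1 0.4 0 0 0"

```text
time: 9.55
tool_pos: [0.6235, 0.0001, 0.0077]
orientation: [176.9, -0.3, 172.4]
ft_force: [0.4, 0.0, 0.1]
opening: 0.0855
```

Run:
```python
from h import *
mv(.66,-.006,.07,172.5)
snap('side','s3.png')
b=cv2.imread('pics/s3.png')[180:310,215:375]
cv2.imwrite('pics/c3.png',cv2.resize(b,(640,520),interpolation=2))
```

```text
t 9.55 p [6.235e-01 1.000e-04 7.700e-03] o [176.9  -0.3 172.4] F [0.38 0.   0.14]
move cm [-3.7 -0.1 -6.2] rad -0.001
```

View pics/c3.png

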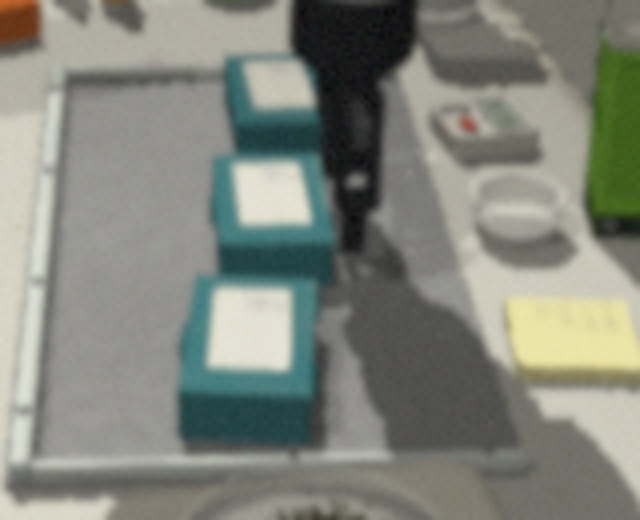

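Box B slides about 2 cm under only about 0.7 N (within noise), against about 3.5 N for C. Box C is therefore the full one. I now back off, go behind C and push it square to the rail.

Request:
servo_tool --pt "1 -1.5 0 0 0" --pt "1 -2.5 0 0 0" --pt "1 -2.5 0 -3 0" --pt "1 -2.5 0 -6 0" --pt "1 -2.5 0 -6 0"

```text
time: 10.1
tool_pos: [0.6501, -0.0066, 0.0713]
orientation: [176.9, -0.0, 172.4]
ft_force: [0.7, 0.5, 0.3]
opening: 0.0855
```

```bash
python3 -c "
from h import *
mv(.607,-.153,.067,173.1)"
```

```text
t 10.1 p [ 0.6501 -0.0066  0.0713] o [176.9  -0.  172.4] F [0.74 0.53 0.26]
move cm [  2.3 -15.1   0.4] rad -0.012
```

Request:
servo_tool --pt "1 1.5 -5 0 -0.012" --pt "1 2.3 -10 0 -0.012" --pt "1 2.3 -15.1 0 -0.012" --pt "1 2.3 -15.1 0 -0.012" --pt "1 2.3 -15.1 0 -0.012"

```text
time: 10.6
tool_pos: [0.6068, -0.1542, 0.0626]
orientation: [176.9, -0.1, 173.0]
ft_force: [-1.3, 0.3, 0.4]
opening: 0.0858
```

```bash
python3 -c "
from h import *
mv(.607,-.153,.008,173.1)"
```

```text
t 10.6 p [ 0.6068 -0.1542  0.0626] o [ 1.769e+02 -1.000e-01  1.730e+02] F [-1.34  0.32  0.35]
move cm [-0.   0.1  5.5] rad -0.002
```

Request:
servo_tool --pt "1 0 0.2 2 0" --pt "1 0 0.2 4 0" --pt "1 0 0.2 5.5 0" --pt "1 0 0.2 5.5 0" --pt "1 0 0.2 5.5 0"

```text
time: 11.1
tool_pos: [0.6075, -0.1481, 0.0079]
orientation: [176.9, -0.1, 173.0]
ft_force: [0.1, 0.2, 1.2]
opening: 0.0852
```

Request:
servo_tool --pt "1 0.5 0 0 0" --pt "1 1 0 0 0" --pt "1 1.5 0 0 0" --pt "1 2 0 0 0" --pt "1 2.5 0 0 0"

```text
time: 11.6
tool_pos: [0.5828, -0.145, 0.0084]
orientation: [176.9, -0.0, 173.0]
ft_force: [3.8, 1.3, 0.3]
opening: 0.0851
```

Request:
servo_tool --pt "1 0.5 0 0 0" --pt "1 1 0 0 0" --pt "1 1.5 0 0 0" --pt "1 2 0 0 0" --pt "1 2.5 0 0 0"

```text
time: 12.1
tool_pos: [0.5579, -0.1421, 0.0086]
orientation: [176.9, 0.0, 173.0]
ft_force: [5.2, -1.2, 1.8]
opening: 0.0856
```

Request:
servo_tool --pt "1 0.5 0 0 0" --pt "1 1 0 0 0" --pt "1 1.5 0 0 0" --pt "1 2 0 0 0" --pt "1 2.5 0 0 0"

```text
time: 12.6
tool_pos: [0.5327, -0.139, 0.0087]
orientation: [176.9, 0.0, 173.0]
ft_force: [5.8, -0.4, -0.2]
opening: 0.0855
```

Run:
```python
from h import *
s=get_state(); p=s['tool_pos'][:2]-np.array([.441,.0248]); a=np.radians(-6.92)
print(s['time'],'tray rel to face x,y',p[0]*np.cos(a)+p[1]*np.sin(a),-p[0]*np.sin(a)+p[1]*np.cos(a),s['tool_pos'],s['ft_force'])
snap('side','s4.png')
b=cv2.imread('pics/s4.png')[180:310,215:375]
cv2.imwrite('pics/c4.png',cv2.resize(b,(640,520),interpolation=2))
```

```text
12.6 tray rel to face x,y 0.1108158719319706 -0.151560386559359 [ 0.53274811 -0.13900779  0.00865205] [ 5.78520368 -0.40768495 -0.19232079]
```

View pics/c4.png

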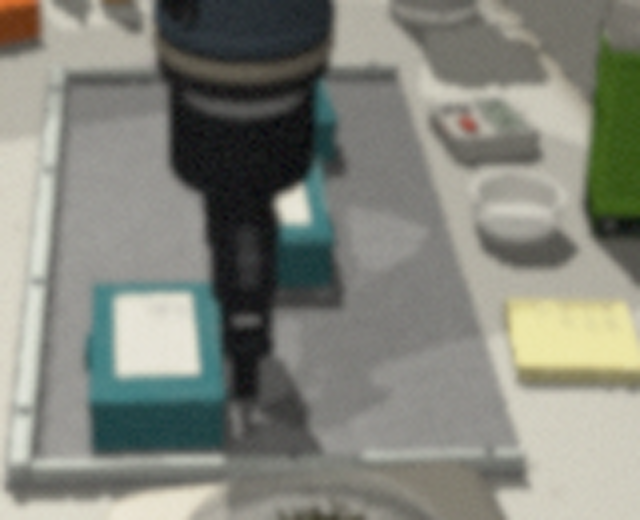

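Box C is about 3 cm from the rail and almost parallel to it. I'll close the gap in small steps and watch the force.

Request:
servo_tool --pt "1 0.5 0 0 0" --pt "1 1 0 0 0" --pt "1 1.4 0 0 0" --pt "1 1.8 0 0 0" --pt "1 2.1 0 0 0"

```text
time: 13.15
tool_pos: [0.5108, -0.1363, 0.0086]
orientation: [176.9, 0.0, 173.0]
ft_force: [5.0, 0.3, 0.2]
opening: 0.0855
```

Request:
servo_tool --pt "1 0.15 0 0 0" --pt "1 0.3 0 0 0"

```text
time: 13.35
tool_pos: [0.5078, -0.1359, 0.0087]
orientation: [176.9, 0.0, 173.0]
ft_force: [4.8, -0.6, 0.1]
opening: 0.0853
```

Request:
servo_tool --pt "1 0.15 0 0 0" --pt "1 0.3 0 0 0"

```text
time: 13.55
tool_pos: [0.5049, -0.1356, 0.0087]
orientation: [176.9, 0.0, 173.0]
ft_force: [12.3, -3.9, 0.9]
opening: 0.0855
```

Request:
servo_tool --pt "1 0.1 0 0 0" --pt "1 0.1 0 0 0"

```text
time: 13.75
tool_pos: [0.5048, -0.1358, 0.009]
orientation: [176.9, 0.1, 173.0]
ft_force: [9.8, -1.2, -0.8]
opening: 0.0852
```

```bash
python3 -c "
from h import *
s=get_state(); print(s['tool_pos'],s['ft_force'],s['wrist_torque'],s['orientation'])"
```

```text
[ 0.50482682 -0.13575601  0.00900082] [ 9.83154197 -1.21003426 -0.75493307] [-0.25878    -1.78259915 -0.45228294] [1.76878355e+02 1.34726949e-01 1.73003089e+02]
```

Request:
servo_tool --pt "1 0.2 0 0 0" --pt "1 0.3 0 0 0" --pt "1 0.3 0 0 0"

```text
time: 14.05
tool_pos: [0.5046, -0.1358, 0.0101]
orientation: [176.9, 0.4, 173.0]
ft_force: [17.4, -0.5, 0.9]
opening: 0.0857
```

Run:
```python
from h import *
s=get_state(); print(s['tool_pos'],s['ft_force'],s['wrist_torque'])
snap('side','s5.png')
b=cv2.imread('pics/s5.png')[200:310,210:320]
cv2.imwrite('pics/c5.png',cv2.resize(b,(590,590),interpolation=2))
```

```text
[ 0.50459178 -0.13577682  0.01009578] [17.37694251 -0.50582743  0.88991431] [-0.13646238 -3.2262339  -0.54637655]
```

View pics/c5.png

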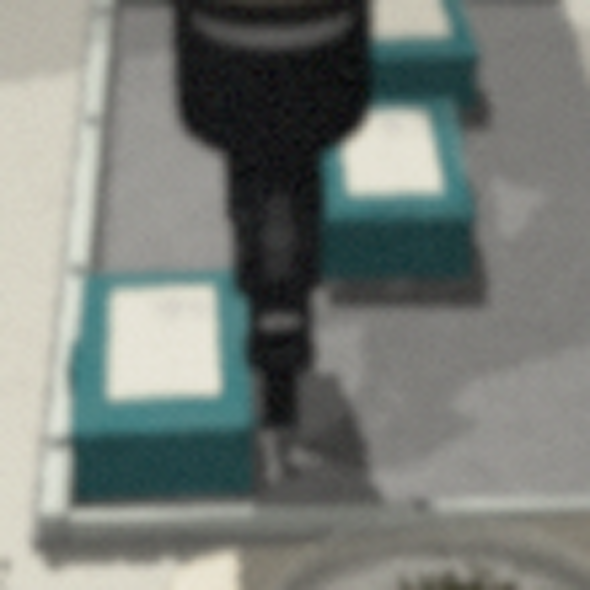

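Box C is against the rail at 17 N with no further advance. I release, lift and check from above.

Request:
servo_tool --pt "1 -0.5 0 0 0" --pt "1 -1.5 0 0 0" --pt "1 -1.5 0 -4 0" --pt "1 -1.5 0 -9 0" --pt "1 -1.5 0 -12 0"

```text
time: 14.6
tool_pos: [0.5182, -0.1442, 0.1328]
orientation: [176.9, 0.5, 173.0]
ft_force: [0.9, -0.1, -0.6]
opening: 0.0852
```

Request:
servo_tool --pt "1 4 -5 -5 0" --pt "1 4 -10 -5 0" --pt "1 4 -15 -5 0" --pt "1 4 -20 -5 0" --pt "1 4 -25 -5 0"

```text
time: 15.1
tool_pos: [0.4496, -0.3685, 0.1699]
orientation: [176.9, 0.4, 173.0]
ft_force: [1.0, -0.2, -0.4]
opening: 0.085
```

Run:
```python
from h import *
mv(.5,-.4,.2,173)
snap('top','t6.png')
d=np.load('pics/t6.png.npz')
a=d['im'].astype(int); m=((a[:,:,2]-a[:,:,0]>25)&(a[:,:,1]-a[:,:,0]>15)).astype(np.uint8)
m=cv2.morphologyEx(m,cv2.MORPH_CLOSE,np.ones((3,3)))
cs,_=cv2.findContours(m,cv2.RETR_EXTERNAL,2)
t=np.radians(-6.92)
for c in cs:
    if cv2.contourArea(c)>200:
        b=cv2.boxPoints(cv2.minAreaRect(c)); w=np.array([px2w('t6.png',u,v,.035)[:2] for u,v in b]); ce=w.mean(0)
        e=sorted([w[i]-w[i-1] for i in range(4)],key=np.linalg.norm)[-1]; e=e*np.sign(e[1])
        q=ce-[.441,.0248]; print(cv2.contourArea(c),ce,'yaw',-np.degrees(np.arctan2(e[0],e[1])),'from face',q@[np.cos(t),np.sin(t)])
im=cv2.imread('pics/t6.png')[140:275,215:425]
cv2.imwrite('pics/t6c.png',cv2.resize(im,None,fx=3.8,fy=3.8,interpolation=cv2.INTER_CUBIC))
```

```text
t 15.1 p [ 0.4496 -0.3685  0.1699] o [176.9   0.4 173. ] F [ 1.04 -0.23 -0.37]
move cm [-5.4 -2.5 -3. ] rad -0.0
1104.5 [ 0.457075 -0.137725] yaw -7.07736418855039 from face 0.03553945876171386
1049.0 [0.57545  0.004975] yaw -8.434129203836987 from face 0.13585916103443071
1033.5 [0.612775 0.16365 ] yaw -5.163009368652274 from face 0.1537945627087801
```

View pics/t6c.png

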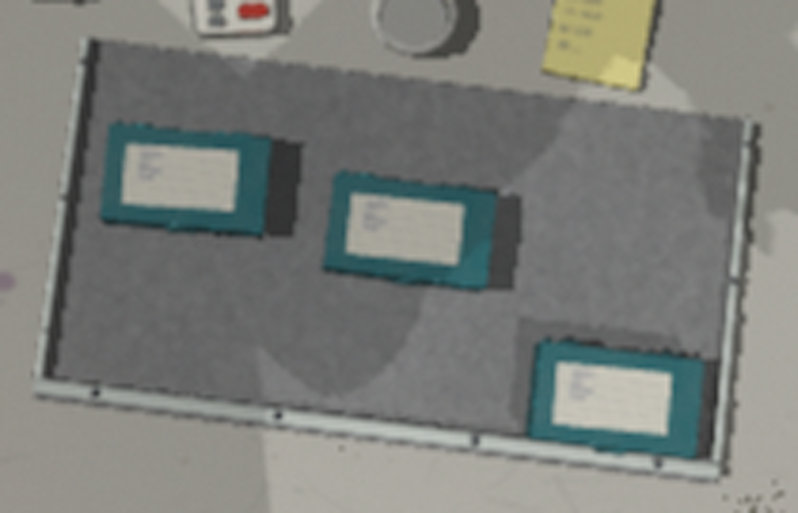

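The picture shows C flush along the rail, about 35.5 mm from the face and parallel within 0.2°. B has shifted about 2 cm, and A and the bystanders are unmoved.

```bash
python3 -c "
from bench import *
print(finish_job())"
```

```text
the job is handed in; nothing more can be done
None
```

The full box, box C (the right-hand one), now lies flush against the near rail, and the job was handed in at about 15 s of the 51 s allowed.

- **Finding the full box:** C resisted with about 3.5 N, while B slid with about 0.4–1.5 N, which is within sensor noise. I did not nudge A, because C's resistance was clear next to B's.
- **Pushing it home:** I slid C along the tray with the open fingers behind it. It stopped at the rail and did not advance further under 17 N, and then I withdrew the arm.
- **Final top view:** C's centre is 35.5 mm from the rail face (35 mm is flush). It is parallel to the rail within about 0.2°. B is about 2 cm from where it stood and A has not moved. The timer, dish and note block look unmoved.
- **One problem on the way:** joint 6 reached its range limit during the move to B. I fixed that with a half turn, which left the tool tilted by about 3°. The tilt did not affect the result.

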